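# Put the mixed dried herbs back into their drawers

## Robot

A 7-joint arm with a two-finger parallel gripper is mounted at the origin on the work surface. World frame = base frame: x ahead of the robot, y to its left, z up, the work surface at z = 0. Lengths are in m, angles in rad, forces in N, time in s.
With the tool pointing down it reaches from about 0.35 to 0.9 m from the base axis. Payload 8.1 kg.
Tool frame: the origin (TCP) lies midway between the tips of the shut fingers; the grasp point (between the pads) lies 19 mm behind it; z points along the fingers, y is the line along which they close (so a half turn about z gives the same grasp; the last joint's range is limited). The gripper opens to 92 mm and grips with 3 to 60 N. Pads are 19 mm wide; open, the fingers measure 130 mm over their backs; the gripper's body (75 mm by 190 mm) begins 47 mm behind the grasp point.
Start: joints at [1.059, 0.434, 0.025, 1.573, -0.012, 1.134, -0.075], TCP at [0.248, -0.574, 0.227] pointing down, gripper open.
Joint ranges: [-2.62, 2.62], [-0.44, 2.09], [-1.27, 1.32], [0.08, 2.57], [-1.32, 4.46], [0.12, 2], [-2.74, 2.74]. Speed limits (rad/s): [2.22, 2.22, 3.01, 3.01, 3.14, 3.14, 3.14].

## Interface

Orientations are given as a rotation vector (axis times angle).
In Python, from cell import arm gives the robot as it stands.
- The arm moves only by the tool carry_out, never from a script. Its arguments are lists of equal length, an entry for each row: "claw": the finger opening in cm, from 0 to 9.18; "delta_pos": the shift along the tool's x, y, z in cm, a list of three; "angular": the turn, a rotation vector about the tool's x, y, z in rad, a list of three. In form: {"claw": [claw, ...], "delta_pos": [[dx, dy, dz], ...], "angular": [[ax, ay, az], ...]}. A call has 1 to 20 rows; each row shifts and turns the commanded pose from where the row before left it, along the tool's axes as they then stand; what a row does not reach is not made up. A row lasts 1/10 s, in which the tool goes at most 50 mm and 8.59 degrees, less where a joint would pass 70% of its speed; a pose out of reach is approached as far as the arm can. A call with a gripper value outside its range is refused whole. The fingers move at their own pace and stop on an object; "force" is the grip in N (left out, the last holds). Time passes only in rows, so rows that do not move let the fingers close. It gives the time, the measured TCP pose, the force, the opening and the grip force at its end, in the units of the state.
- arm.observe(): the state, without advancing time (a new reading comes with each control period).
- arm.get_image(name): name is "scene" or "top" or "wrist"; returns a dict with "frame" (420x560x3 uint8, red, green, blue), "mtx" (3x3 intrinsics, pixels), "T" (4x4, takes a point from camera to world coordinates). Camera axes: x right, y down, z forward; pixel columns grow to the right and rows downward; lengths in m; the calibration is good to about 2 mm. A picture is of the moment at which its call begins. There is no depth.
- arm.sign_off(): hands the job in; it is judged then, once.
Trained networks look in a picture, given as the dict that the camera call returned (one of the last four; its "shot" number tells which), for a name from the list of things; names that differ only in an ending like _2 or _b are one class to them, and where a whole thing is asked for, a point or a joint stands for the part that bears it (a point fixed in the world has none). Each returns a list of dicts, best first, with "conf" (0 to 1); they miss things now and then, are a little off and sometimes report something else, mostly with a low value. They report only what shows in the picture. A call takes as long as a camera call.
- arm.look_for(label, picture): "centre" ([column, row] as shares, 0 to 1, of the picture: columns of its width, rows of its height, amid what is visible of it).
- arm.trace(label, picture): "region" (420x560 bool, what is visible of it) and "centre" ([column, row] as shares, 0 to 1, of the picture: columns of its width, rows of its height, amid what is visible of it).
- arm.place_of(label, picture): "centre" ([column, row] as shares, 0 to 1, of the picture: columns of its width, rows of its height: a listed point, or the origin of a listed thing).
The state is a dict: "clock": time; "joints": joint angles; "dq": joint speeds; "joint_efforts": joint torques, N m; "position": TCP position; "ee_rot": TCP orientation; "force": force on the tool from outside, world axes, zero at the start; "ft_torque": the same for the moment, N m; "width": opening from 0.0 (shut) to 1.0 (fully open); "gripper_force": force on a finger pad.
Only numpy, scipy, OpenCV 4.12 (cv2) and the standard library are available. Lean on these libraries where they do the work, as an engineer would, in place of code of your own. Each camera call takes 0.05 s, during which the arm holds its last target. There are 200 camera calls.

## Task

Sort the five loose herb pieces on the dispensary counter into the three open drawers, each into the drawer whose glued-on sample on the ledge shows its kind: both pieces of cinnamon bark, both dried citrus halves and the one mushroom cap. Lay every piece flat on the drawer's floor the same way up as it lies now (citrus cut face up, mushroom banded face up), not on top of another piece or on the rim, and leave the mortar and the jar where they stand.

Things in the scene. Friction and masses are not known exactly. Their poses are not given: they have to be found in the camera images.
- bark_drawer: open dark-wood drawer, pale floor, fixed; 188 (x) x 138 (y) x 36 mm high; walls 6, floor 6 mm thick (inside 176 x 126). Origin: under the box's centre, on the counter. Brass pull on the -x end (to x -107). Ledge on the +x end (x 94 to 140, top 31 mm high) with white paper and a glued-on sample that stays: here a brown bark scroll 51 mm long, along y, for the cinnamon bark.
- citrus_drawer: open dark-wood drawer, pale floor, fixed; 188 (x) x 138 (y) x 36 mm high; walls 6, floor 6 mm thick (inside 176 x 126). Origin: under the box's centre, on the counter. Brass pull on the -x end (to x -107). Ledge on the +x end (x 94 to 140, top 31 mm high) with white paper and a glued-on sample that stays: here a green citrus half of 32 mm with its pale cut face up, for the citrus halves.
- mushroom_drawer: open dark-wood drawer, pale floor, fixed; 188 (x) x 138 (y) x 36 mm high; walls 6, floor 6 mm thick (inside 176 x 126). Origin: under the box's centre, on the counter. Brass pull on the -x end (to x -107). Ledge on the +x end (x 94 to 140, top 31 mm high) with white paper and a glued-on sample that stays: here a dark-red mushroom cap of 36 mm with a pale rim, for the mushroom.
- long_bark: a long piece of cinnamon bark: a reddish-brown double scroll, two 14 mm rods side by side, 90 mm long (x), 26 mm wide (y), 14 mm high, lying flat, does not roll. Origin: centre of its underside; x along its length, z up. Starts on the counter; 24 g or so.
- short_bark: a short piece of cinnamon bark: a reddish-brown double scroll, two 14 mm rods side by side, 62 mm long (x), 26 mm wide (y), 14 mm high, lying flat, does not roll. Origin: centre of its underside; x along its length, z up. Starts on the counter; 17 g or so.
- large_citrus: a large dried bitter-orange half: a round dome of olive-green rind lying with its pale ringed, spoked cut face up; 46 mm greatest diameter (from 14 to 21 mm above its underside, narrowing below to a flat foot of 29 mm), 23 mm high. Origin: centre of its underside; z up, out of the cut face. Starts on the counter; 30 g or so.
- small_citrus: a small dried bitter-orange half: a round dome of olive-green rind lying with its pale ringed, spoked cut face up; 38 mm greatest diameter (from 12 to 18 mm above its underside, narrowing below to a flat foot of 24 mm), 20 mm high. Origin: centre of its underside; z up, out of the cut face. Starts on the counter; 20 g or so.
- mushroom: a dried mushroom cap: flat oval, 40 mm (x) by 56 mm (y), 14 mm high with upright edges, dark red with an orange band and a pale yellow rim, and a dark stem 12 mm thick that runs from the cap to x = -49 mm. Origin: centre of the cap's underside; z up out of the banded face. Starts on the counter with the banded face up; 28 g or so.
- mortar: bystander: loose white ceramic mortar, 92 mm across the rim and 62 mm high, with a pestle leaning out to 90 mm high; origin under its centre. Leave where it stands.
- jar: bystander: loose amber glass jar with a brass lid, 72 mm in diameter, 95 mm high; origin under its centre. Leave where it stands.

How it is judged:
At the end, for the whole second after the job is handed in: Each piece lies at rest (under 0.02 m/s) in the drawer of its kind: its origin within 85 mm (x) and 60 mm (y) of the drawer's centre, less than 14 mm above the drawer's underside (the floor is at 6 mm), and upright as at the start within 0.3 rad (x of long_bark in the frame of bark_drawer between -0.085 and 0.085 m and y of long_bark in the frame of bark_drawer between -0.06 and 0.06 m and z of long_bark in the frame of bark_drawer between 0 and 0.014 m and angle between each of long_bark, short_bark, large_citrus, small_citrus, mushroom's own z axis and vertical below 0.3 rad and linear speed of each of long_bark, short_bark, large_citrus, small_citrus, mushroom below 0.02 m/s and x of short_bark in the frame of bark_drawer between -0.085 and 0.085 m and y of short_bark in the frame of bark_drawer between -0.06 and 0.06 m and z of short_bark in the frame of bark_drawer between 0 and 0.014 m and x of large_citrus in the frame of citrus_drawer between -0.085 and 0.085 m and y of large_citrus in the frame of citrus_drawer between -0.06 and 0.06 m and z of large_citrus in the frame of citrus_drawer between 0 and 0.014 m and x of small_citrus in the frame of citrus_drawer between -0.085 and 0.085 m and y of small_citrus in the frame of citrus_drawer between -0.06 and 0.06 m and z of small_citrus in the frame of citrus_drawer between 0 and 0.014 m and x of mushroom in the frame of mushroom_drawer between -0.085 and 0.085 m and y of mushroom in the frame of mushroom_drawer between -0.06 and 0.06 m and z of mushroom in the frame of mushroom_drawer between 0 and 0.014 m); the robot touches nothing.
It fails at once if the mortar is pushed more than 30 mm from its place or tipped over (distance of mortar from where it was at the start of the episode above 0.03 m or angle between mortar's own z axis and vertical above 0.5 rad).
It fails at once if the jar is pushed more than 30 mm from its place or tipped over (distance of jar from where it was at the start of the episode above 0.03 m or angle between jar's own z axis and vertical above 0.5 rad).
It also fails if it takes over 115 s, if anything falls off the work surface, if the arm or the gripper's body presses on something with over 40 N, if the wrist force passes 120 N, or if a joint passes its speed limit or range.

## Working session

There is one attempt and no reset: what is moved stays moved. The work goes in short steps, Python scripts to look and compute and a tool call to move; the robot and the scene stay as the last step left them, time stands still between calls to the robot, and variables do not carry over. Pictures are saved under pics/ and viewed, at most 14 in all, crops included, and the job is handed in when it is done.

Besides the shell and the picture viewer there is one more tool, called after "Call:" as a command line: name --argument value ..., lists and objects as JSON in quotes. carry_out: Moves the arm, as the interface text tells. Its arguments: {"type":"object","properties":{"claw":{"type":"array","items":{"type":"number"}},"delta_pos":{"type":"array","items":{"type":"array","items":{"type":"number"}}},"angular":{"type":"array","items":{"type":"array","items":{"type":"number"}}},"force":{"type":"number"}},"required":["claw","delta_pos","angular"]}

```bash
mkdir -p pics; ls
cat > h.py <<'E'
import numpy as np, cv2
from cell import arm
def ray(p,c,z):
    u=np.array([c[0]*560,c[1]*420,1.]); d=p["T"][:3,:3]@np.linalg.solve(p["mtx"],u); o=p["T"][:3,3]
    return o+d*(z-o[2])/d[2]
def save(p,n,s=1.4): cv2.imwrite(f"pics/{n}.png",cv2.resize(p["frame"][:,:,::-1],None,fx=s,fy=s))
def axis(p,region,z):
    r,c=np.nonzero(region); P=np.array([ray(p,((a+.5)/560,(b+.5)/420),z)[:2] for a,b in zip(c,r)])
    m=P.mean(0); w,v=np.linalg.eigh(np.cov((P-m).T)); return m,np.arctan2(v[1,1],v[0,1]),4*np.sqrt(w)
E
python3 - <<'E'
from h import *
s=arm.observe(); print(s["clock"],s["position"],s["ee_rot"],s["width"])
p=arm.get_image("top"); save(p,"top0"); q=arm.get_image("scene"); save(q,"scene0")
print(p["T"].round(3))
H=dict(long_bark=.014,short_bark=.014,large_citrus=.022,small_citrus=.019,mushroom=.014)
for n in ["bark_drawer","citrus_drawer","mushroom_drawer","mortar","jar",*H]:
    for d in arm.place_of(n,p)[:2]: print(n,"place",round(d["conf"],2),np.round(d["centre"],3),ray(p,d["centre"],0).round(3))
    for d in arm.trace(n,p)[:2]:
        m,a,w=axis(p,d["region"],H.get(n,.036)); print("   trace",round(d["conf"],2),m.round(3),a.round(2),w.round(3))
E
```

```text
pics
0.0 [ 0.24819448 -0.57305507  0.22595331] [-3.07475148e+00 -6.37304153e-01  7.32868775e-04] 0.997570311177574
[[-0.016 -0.978  0.21   0.299]
 [-1.     0.014 -0.009 -0.011]
 [ 0.005 -0.21  -0.978  1.25 ]
 [ 0.     0.     0.     1.   ]]
bark_drawer place 0.85 [0.498 0.426] [ 0.649 -0.005  0.   ]
   trace 0.55 [ 0.662 -0.01 ] 3.05 [0.16  0.279]
citrus_drawer place 0.69 [0.355 0.431] [0.646 0.192 0.   ]
   trace 0.71 [0.665 0.194] -3.12 [0.164 0.281]
mushroom_drawer place 0.58 [0.632 0.421] [ 0.652 -0.192  0.   ]
   trace 0.9 [ 0.659 -0.202] 3.03 [0.162 0.279]
mortar place 0.84 [0.203 0.592] [0.48  0.393 0.   ]
   trace 0.96 [0.479 0.408] 0.83 [0.092 0.098]
jar place 0.71 [0.64 0.42] [ 0.653 -0.203  0.   ]
jar place 0.56 [0.812 0.58 ] [ 0.481 -0.429  0.   ]
   trace 0.75 [ 0.494 -0.429] 2.04 [0.075 0.1  ]
   trace 0.57 [0.446 0.118] -2.45 [0.034 0.036]
long_bark place 0.88 [0.682 0.603] [ 0.459 -0.252  0.   ]
   trace 0.82 [ 0.451 -0.254] -2.78 [0.028 0.102]
   trace 0.18 [ 0.669 -0.011] 3.04 [0.16  0.282]
short_bark place 0.49 [0.593 0.62 ] [ 0.444 -0.131  0.   ]
   trace 0.72 [ 0.435 -0.132] 2.46 [0.028 0.072]
large_citrus place 0.85 [0.498 0.618] [ 0.448 -0.003  0.   ]
large_citrus place 0.32 [0.496 0.428] [ 0.647 -0.003  0.   ]
   trace 0.52 [ 0.455 -0.008] 2.52 [0.045 0.046]
small_citrus place 0.73 [0.408 0.618] [0.451 0.118 0.   ]
   trace 0.46 [0.449 0.118] -2.49 [0.038 0.04 ]
mushroom place 0.71 [0.317 0.633] [0.437 0.239 0.   ]
mushroom place 0.65 [0.812 0.576] [ 0.485 -0.429  0.   ]
   trace 0.83 [0.431 0.24 ] -3.13 [0.056 0.063]
```

View pics/top0.png

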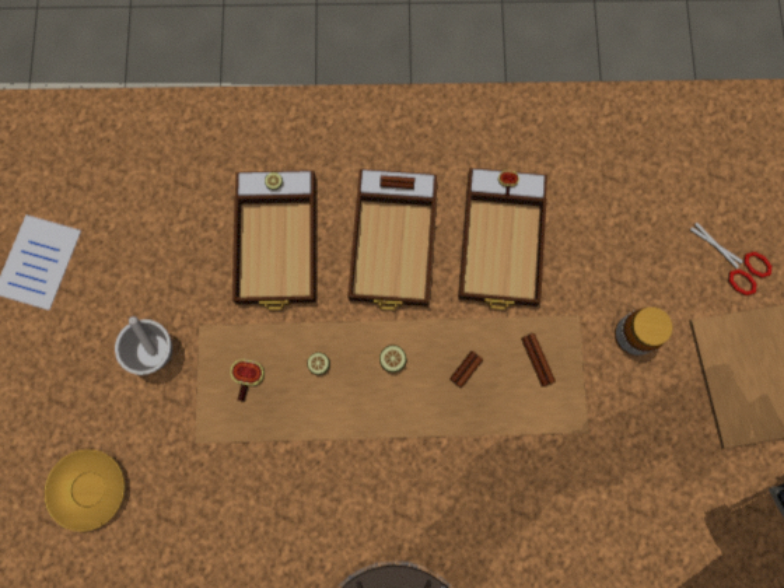

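View pics/scene0.png

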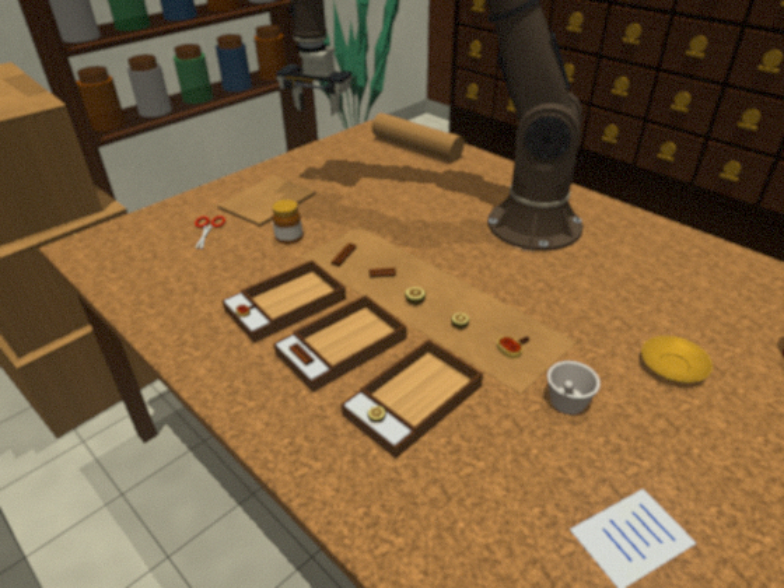

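The top view shows, in pixels of the enlarged picture, citrus drawer (275,240), bark drawer (393,240) and mushroom drawer (503,240). The pieces are mushroom (246,373, stem down), small citrus (318,363), large citrus (393,358), short bark (466,369) and long bark (538,360). The mortar is at the left and the jar at the right. The networks' best results agree with the picture.

```bash
cat >> h.py <<'E'
from scipy.spatial.transform import Rotation as R
def go(x,y,z,psi):
    """print shift needed (now-frame), the turn, and shift in the frame after the turn"""
    s=arm.observe(); r=R.from_rotvec(s["ee_rot"]); d=np.array([x,y,z])-s["position"]
    p=np.radians(psi); t=R.from_matrix(np.array([[np.cos(p),np.sin(p),0],[np.sin(p),-np.cos(p),0],[0,0,-1]]))
    print(round(s["clock"],1),"pos",s["position"].round(4),"w",round(s["width"]*9.18,2),"turn",(r.inv()*t).as_rotvec().round(3),"before",(r.inv().apply(d)*100).round(2),"after",(t.inv().apply(d)*100).round(2))
E
python3 -c "
from h import *
go(.454,-.253,.12,21)"
```

```text
1.1 pos [ 0.2485 -0.5735  0.2268] w 9.17 turn [ 0.    -0.     0.042] before [ 31.6  -21.24  10.68] after [ 30.68 -22.56  10.68]
```

Call:
carry_out --claw '[9,9,9,9,9,9,9,9,9,9,9,9,9,9,9]' --delta_pos '[[1.6,-1.2,0],[2.5,-1.7,0.4],[2.5,-1.7,0.8],[2.5,-1.7,0.8],[2.5,-1.7,0.8],[2.5,-1.7,0.8],[2.5,-1.7,0.8],[2.5,-1.7,0.8],[2.5,-1.7,0.8],[2.5,-1.7,0.8],[2.5,-1.7,0.8],[2.5,-1.7,0.8],[2.5,-1.3,1.0],[0,0,1.0],[0,0,0]]' --angular '[[0,0,0],[0,0,0],[0,0,0],[0,0,0],[0,0,0],[0,0,0],[0,0,0],[0,0,0],[0,0,0],[0,0,0],[0,0,0],[0,0,0],[0,0,0],[0,0,0],[0,0,0]]' --force 15

```text
clock: 2.6
position: [0.4536, -0.2527, 0.1216]
ee_rot: [-3.075, -0.64, 0.003]
force: [-0.2, -0.5, 0.6]
width: 0.977
gripper_force: 0.0
```

Run:
```python
from h import *
p=arm.get_image("wrist"); save(p,"w1",1)
for d in arm.trace("long_bark",p)[:2]: print(round(d["conf"],2),d["centre"],axis(p,d["region"],.012))
go(.454,-.253,.004,21)
```

```text
0.66 [0.492, 0.4805] (array([ 0.45324501, -0.25096662]), np.float64(-2.7777677726538577), array([0.02869449, 0.10392339]))
2.7 pos [ 0.4535 -0.2543  0.1227] w 8.98 turn [0.    0.001 0.041] before [ 0.11 -0.1  11.87] after [ 0.1  -0.1  11.87]
```

View pics/w1.png

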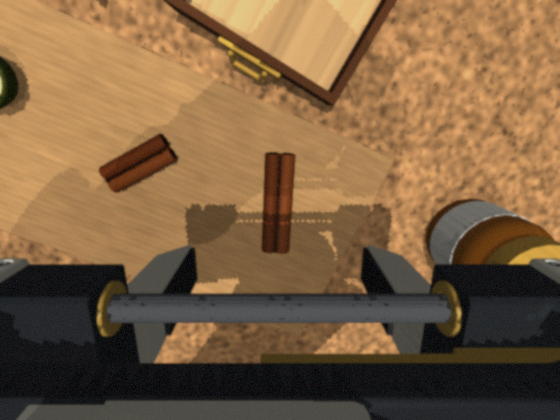

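The wrist view shows the long bark at (278,203), between the fingers and aligned with them. The jar at (490,250) is clear.

Call:
carry_out --claw '[6,6,6,6,6,6,6,1,1,1,1,1,1,1]' --delta_pos '[[0.1,-0.1,2],[0,0,2.5],[0,0,2.5],[0,0,2.5],[0,0,1.5],[0,0,0.8],[0,0,0],[0,0,0],[0,0,0],[0,0,0],[0,0,0],[0,0,-2],[0,0,-4],[0,0,-2]]' --angular '[[0,0,0.04],[0,0,0],[0,0,0],[0,0,0],[0,0,0],[0,0,0],[0,0,0],[0,0,0],[0,0,0],[0,0,0],[0,0,0],[0,0,0],[0,0,0],[0,0,0]]' --force 15

```text
clock: 4.1
position: [0.4555, -0.2524, 0.0873]
ee_rot: [3.087, 0.576, 0.003]
force: [0.0, 0.8, 0.4]
width: 0.121
gripper_force: 0.0
```

Run:
```python
from h import *
p=arm.get_image("top")
for n in ["bark_drawer","citrus_drawer","mushroom_drawer"]:
    for d in arm.place_of(n,p)[:1]: print(n,round(d["conf"],2),ray(p,d["centre"],0).round(3))
    d=arm.trace(n,p)[0]["region"]; c=max(cv2.findContours(d.astype("u1"),0,2)[0],key=cv2.contourArea)[:,0]
    P=np.array([ray(p,(a+[.5,.5])/[560,420],.034)[:2] for a in c]).astype("f4"); print(cv2.minAreaRect(P))
go(.607,-.006,.10,85)
```

```text
((0.6613016128540039, -0.01052374392747879), (0.13791991770267487, 0.24794065952301025), 84.86769104003906)
citrus_drawer 0.59 [0.644 0.195 0.   ]
((0.6642376780509949, 0.19468337297439575), (0.24895349144935608, 0.14398734271526337), 0.47427183389663696)
mushroom_drawer 0.62 [ 0.653 -0.203  0.   ]
((0.6603073477745056, -0.20246028900146484), (0.14032503962516785, 0.24603381752967834), 83.65972900390625)
4.5 pos [ 0.4539 -0.2517  0.0837] w 0.98 turn [-0.002  0.    -1.115] before [ 23.14 -17.4   -1.64] after [25.81 13.11 -1.63]
```

Run:
```python
from h import *
p=arm.get_image("wrist"); save(p,"w2",1)
for d in arm.trace("long_bark",p)[:2]: print(round(d["conf"],2),d["centre"],axis(p,d["region"],.012))
```

```text
0.6 [0.4973, 0.4957] (array([ 0.45788312, -0.24954699]), np.float64(-2.770079387139685), array([0.0277463 , 0.09899206]))
```

View pics/w2.png

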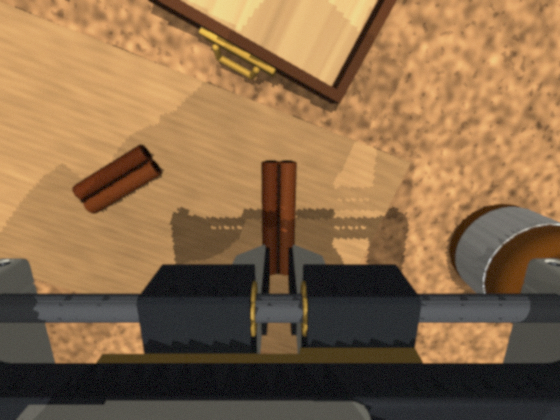

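The fingers are shut above the bark, which has not moved (279,215), so they were lifted before they had closed. I'll retry with a longer closing wait.

Call:
carry_out --claw '[6,6,6,6,6,6,6,6,1,1,1,1,1,1,1,1,1,1]' --delta_pos '[[0,0,0],[0,0,0],[0,0,0],[0,0,2],[0,0,2.5],[0,0,2.5],[0,0,1.1],[0,0,0],[0,0,0],[0,0,0],[0,0,0],[0,0,0],[0,0,0],[0,0,0],[0,0,0],[0,0,0],[0,0,0],[0,0,0]]' --angular '[[0,0,0],[0,0,0],[0,0,0],[0,0,0],[0,0,0],[0,0,0],[0,0,0],[0,0,0],[0,0,0],[0,0,0],[0,0,0],[0,0,0],[0,0,0],[0,0,0],[0,0,0],[0,0,0],[0,0,0],[0,0,0]]' --force 15

```text
clock: 6.35
position: [0.4549, -0.2522, 0.0041]
ee_rot: [3.088, 0.576, 0.001]
force: [-1.5, 0.0, 6.4]
width: 0.274
gripper_force: 15.0
```

Call:
carry_out --claw '[1,1,1,1,1,1,1,1,1,1,1,1,1,1,1,1,1,1,1,1]' --delta_pos '[[0,0,-1.5],[0,0,-3],[0,0,-3],[0,0,-2.5],[0,0,0],[0,0,0],[0,0,0],[0,0,0],[0,0,0],[0,0,0],[0,0,0],[0,0,0],[2,1,0],[3.8,1.9,0],[4,2,0],[4,2,0],[4,2,0],[4,2,0],[3,1.4,0],[1.2,0.5,0]]' --angular '[[0,0,0],[0,0,0],[0,0,0],[0,0,0],[0,0,-0.14],[0,0,-0.14],[0,0,-0.14],[0,0,-0.14],[0,0,-0.14],[0,0,-0.14],[0,0,-0.14],[0,0,-0.14],[0,0,0],[0,0,0],[0,0,0],[0,0,0],[0,0,0],[0,0,0],[0,0,0],[0,0,0]]'

```text
clock: 8.35
position: [0.6048, 0.0012, 0.1037]
ee_rot: [-2.305, -2.133, -0.003]
force: [0.1, 0.0, -0.2]
width: 0.275
gripper_force: 15.0
```

```bash
python3 - <<'E'
from h import *
p=arm.get_image("wrist"); save(p,"w3",1); p=arm.get_image("top"); save(p,"t3",1)
go(.605,-.004,.012,85)
E
python3 -c "
import cv2,numpy as np
cv2.imwrite('pics/c3.png',np.hstack([cv2.imread('pics/w3.png'),cv2.resize(cv2.imread('pics/t3.png')[100:340,150:450],(240,192)).copy() if 0 else cv2.resize(cv2.imread('pics/t3.png')[100:310,170:290],(240,420))]))"
```

```text
8.4 pos [ 0.6039 -0.0011  0.1035] w 2.54 turn [-0.    -0.001  0.009] before [-0.29  0.14  9.15] after [-0.28  0.14  9.15]
```

View pics/c3.png

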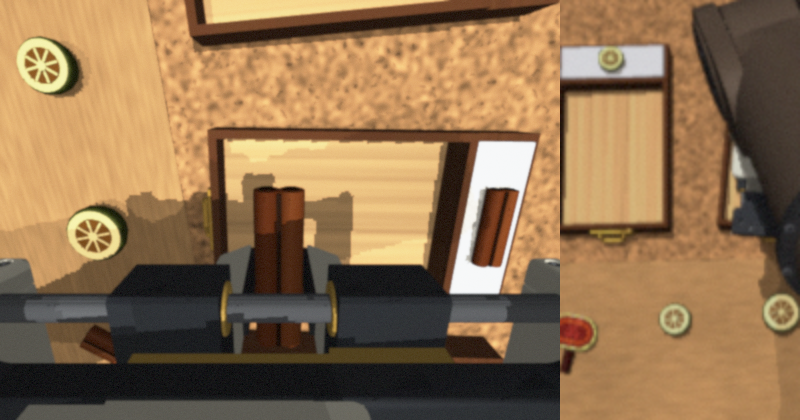

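The bark (278,250) is held square over the near part of the bark drawer. Lowering and releasing it.

Call:
carry_out --claw '[1,1,1,1,1,1,1,4,4,4,4,4,4,4,4,4]' --delta_pos '[[-0.3,0.1,1.5],[0,0,2.5],[0,0,2],[0,0,1.5],[0,0,1],[0,0,0.7],[0,0,0],[0,0,0],[0,0,0],[0,0,0],[0,0,0],[0,0,0],[0,0,-1.5],[0,0,-3],[0,0,-3],[0,0,-2]]' --angular '[[0,0,0],[0,0,0],[0,0,0],[0,0,0],[0,0,0],[0,0,0],[0,0,0],[0,0,0],[0,0,0],[0,0,0],[0,0,0],[0,0,0],[0,0,0],[0,0,0],[0,0,0],[0,0,0]]'

```text
clock: 10.05
position: [0.6052, -0.0062, 0.11]
ee_rot: [2.309, 2.127, 0.003]
force: [-0.4, -0.4, -0.0]
width: 0.433
gripper_force: 0.0
```

Run:
```python
from h import *
p=arm.get_image("wrist"); save(p,"w4",1)
for n,h in [("long_bark",.018),("short_bark",.012)]:
  for d in arm.trace(n,p)[:2]: print(n,round(d["conf"],2),axis(p,d["region"],h))
go(.436,-.132,.1,141)
```

```text
long_bark 0.75 (array([ 0.60370092, -0.00579289]), np.float64(1.485498665824628), array([0.02849061, 0.10489708]))
10.2 pos [ 0.6055 -0.0064  0.1091] w 4.02 turn [ 0.004  0.001 -0.972] before [-13.91 -15.86   0.85] after [  5.26 -20.43   0.91]
```

View pics/w4.png

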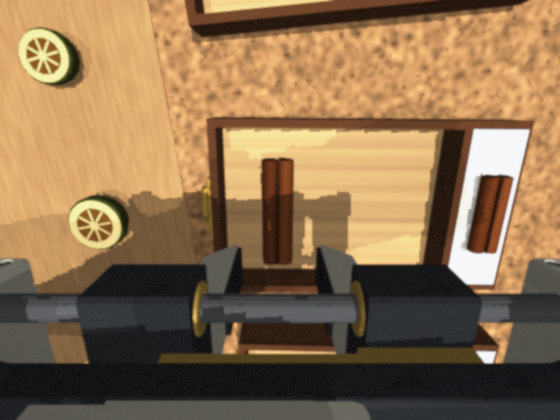

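The long bark lies flat in the drawer (278,212). Next is the short bark.

Call:
carry_out --claw '[6,6,6,6,6,6,6,6,6,6,6,6]' --delta_pos '[[-1.3,-1.5,0],[-3,-3.4,0],[-3.3,-3.6,0],[-3.3,-3.6,0],[-2.9,-3.4,0],[0,0,0.3],[0,0,0.3],[0,0,0.3],[0,0,0],[0,0,0],[0,0,0],[0,0,0]]' --angular '[[0,0,0],[0,0,0],[0,0,0],[0,0,0],[0,0,0],[0,0,-0.14],[0,0,-0.14],[0,0,-0.14],[0,0,-0.14],[0,0,-0.14],[0,0,-0.14],[0,0,-0.13]]'

```text
clock: 11.4
position: [0.4378, -0.1313, 0.0972]
ee_rot: [-1.043, -2.962, 0.0]
force: [0.0, -0.8, -0.0]
width: 0.651
gripper_force: 0.0
```

Run:
```python
from h import *
p=arm.get_image("wrist"); save(p,"w5",1)
for n,h in [("short_bark",.012)]:
  for d in arm.trace(n,p)[:2]:
    m,a,w=axis(p,d["region"],h); print(n,round(d["conf"],2),m,np.degrees(a)%180,w); go(*m,.004,np.degrees(a)%180)
```

```text
short_bark 0.67 [ 0.43529744 -0.1269792 ] 142.01779632688806 [0.02958581 0.07301133]
11.5 pos [ 0.4378 -0.1313  0.0972] w 6.03 turn [-0.    -0.001 -0.018] before [0.46 0.18 9.32] after [0.47 0.19 9.32]
```

Call:
carry_out --claw '[6,6,6,6,6,6,1,1,1,1,1,1,1,1,1,1]' --delta_pos '[[0.3,0.2,1.5],[0,0,2.5],[0,0,2.5],[0,0,1.8],[0,0,1],[0,0,0],[0,0,0],[0,0,0],[0,0,0],[0,0,0],[0,0,0],[0,0,0],[0,0,0],[0,0,-1],[0,0,-3],[0,0,-3]]' --angular '[[0,0,-0.02],[0,0,0],[0,0,0],[0,0,0],[0,0,0],[0,0,0],[0,0,0],[0,0,0],[0,0,0],[0,0,0],[0,0,0],[0,0,0],[0,0,0],[0,0,0],[0,0,0],[0,0,0]]'

```text
clock: 13.1
position: [0.4367, -0.1274, 0.0756]
ee_rot: [-1.021, -2.969, -0.001]
force: [0.5, -0.4, 0.3]
width: 0.284
gripper_force: 15.0
```

Run:
```python
from h import *
go(.690,-.012,.1,85)
```

```text
13.1 pos [ 0.4367 -0.1274  0.0756] w 2.61 turn [-0.001 -0.002  0.996] before [-12.88  24.67  -2.47] after [13.7  24.23 -2.44]
```

Call:
carry_out --claw '[1,1,1,1,1,1,1,1,1,1,1,1,1,1,1,1]' --delta_pos '[[0,0,-1.5],[0,0,-1],[0,0,0],[0,0,0],[0,0,0],[0,0,0],[0,0,0],[0.7,1.2,0],[2,3.5,0],[2.2,4,0],[2.2,4,0],[2.2,4,0],[2.2,4,0],[1.6,2.7,0],[0.6,0.8,0],[0,0,0]]' --angular '[[0,0,0.14],[0,0,0.14],[0,0,0.14],[0,0,0.14],[0,0,0.14],[0,0,0.14],[0,0,0.156],[0,0,0],[0,0,0],[0,0,0],[0,0,0],[0,0,0],[0,0,0],[0,0,0],[0,0,0],[0,0,0]]'

```text
clock: 14.7
position: [0.6908, -0.009, 0.0993]
ee_rot: [-2.305, -2.133, -0.002]
force: [-0.7, 0.2, -0.4]
width: 0.276
gripper_force: 15.0
```

Run:
```python
from h import *
go(.690,-.012,.012,85)
```

```text
14.7 pos [ 0.6908 -0.009   0.0993] w 2.53 turn [-0.    -0.002  0.01 ] before [-0.32 -0.05  8.73] after [-0.31 -0.05  8.73]
```

Call:
carry_out --claw '[1,1,1,1,1,1,1,3.8,3.8,3.8,3.8,3.8,3.8,3.8,3.8,3.8]' --delta_pos '[[-0.3,-0.5,1.5],[0,0,2.5],[0,0,2],[0,0,1.3],[0,0,0.9],[0,0,0.6],[0,0,0],[0,0,0],[0,0,0],[0,0,0],[0,0,0],[0,0,0],[0,0,-1.5],[0,0,-3],[0,0,-3],[0,0,-2]]' --angular '[[0,0,0],[0,0,0],[0,0,0],[0,0,0],[0,0,0],[0,0,0],[0,0,0],[0,0,0],[0,0,0],[0,0,0],[0,0,0],[0,0,0],[0,0,0],[0,0,0],[0,0,0],[0,0,0]]'

```text
clock: 16.3
position: [0.6856, -0.0135, 0.1103]
ee_rot: [2.309, 2.127, 0.004]
force: [0.9, 0.2, -0.2]
width: 0.416
gripper_force: 0.0
```

Run:
```python
from h import *
p=arm.get_image("wrist"); save(p,"w6",1)
for n,h in [("long_bark",.018),("short_bark",.018)]:
  for d in arm.trace(n,p)[:2]: print(n,round(d["conf"],2),axis(p,d["region"],h))
go(.455,-.006,.1,85)
```

```text
long_bark 0.69 (array([ 0.60517892, -0.00612016]), np.float64(1.4873555449457823), array([0.02937305, 0.10515191]))
short_bark 0.73 (array([ 0.68433941, -0.01231603]), np.float64(1.4621097710721485), array([0.02848183, 0.07287149]))
short_bark 0.61 (array([ 0.60524589, -0.00598437]), np.float64(1.477293951804016), array([0.02957166, 0.10557976]))
16.4 pos [ 0.6859 -0.0136  0.1094] w 3.8 turn [ 0.004 -0.     0.005] before [ -1.14 -23.08   0.85] after [ -1.26 -23.07   0.94]
```

View pics/w6.png

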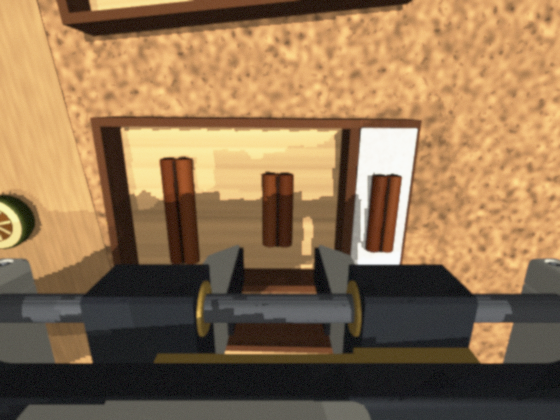

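Both barks lie flat and apart in the bark drawer (180,210) and (278,210). Next is the large citrus.

Call:
carry_out --claw '[4,4,8,8,8,8,8,8,8]' --delta_pos '[[0,-1.4,0],[-0.2,-3.5,0],[-0.2,-4,0],[-0.2,-4,0],[-0.2,-4,0.3],[-0.2,-3.5,0.3],[-0.1,-2.2,0.3],[0,-0.5,0],[0,0,0]]' --angular '[[0,0,0],[0,0,0],[0,0,0],[0,0,0],[0,0,0],[0,0,0],[0,0,0],[0,0,0],[0,0,0]]'

```text
clock: 17.35
position: [0.4531, -0.0059, 0.0977]
ee_rot: [-2.31, -2.129, 0.001]
force: [-0.6, 0.6, 0.1]
width: 0.871
gripper_force: 0.0
```

Run:
```python
from h import *
p=arm.get_image("wrist")
for d in arm.trace("large_citrus",p)[:3]:
    m,a,w=axis(p,d["region"],.021); print(round(d["conf"],2),m,w); go(*m,.005,85)
```

```text
0.97 [ 0.45558113 -0.00249983] [0.04579995 0.04734636]
17.4 pos [ 0.4549 -0.0058  0.0979] w 7.98 turn [ 0.001 -0.     0.005] before [0.33 0.03 9.29] after [0.33 0.04 9.29]
```

Call:
carry_out --claw '[8,8,8,8,8,8,3,3,3,3,3,3,3,3,3,3,3]' --delta_pos '[[0.3,0.1,1.5],[0,0,2.5],[0,0,2.5],[0,0,1.6],[0,0,1],[0,0,0],[0,0,0],[0,0,0],[0,0,0],[0,0,0],[0,0,0],[0,0,0],[0,0,0],[0,0,0],[0,0,-1],[0,0,-3],[0,0,-3]]' --angular '[[0,0,0],[0,0,0],[0,0,0],[0,0,0],[0,0,0],[0,0,0],[0,0,0],[0,0,0],[0,0,0],[0,0,0],[0,0,0],[0,0,0],[0,0,0],[0,0,0],[0,0,0],[0,0,0],[0,0,0]]'

```text
clock: 19.15
position: [0.4539, -0.0027, 0.0776]
ee_rot: [-2.309, -2.128, 0.002]
force: [1.4, 0.2, 0.6]
width: 0.487
gripper_force: 15.0
```

Run:
```python
from h import *
p=arm.get_image("wrist"); save(p,"w7",1)
go(.688,.194,.1,90)
```

```text
19.2 pos [ 0.4564 -0.0023  0.0818] w 4.53 turn [ 0.004 -0.    -0.081] before [21.45 21.49 -1.72] after [19.63 23.16 -1.82]
```

View pics/w7.png

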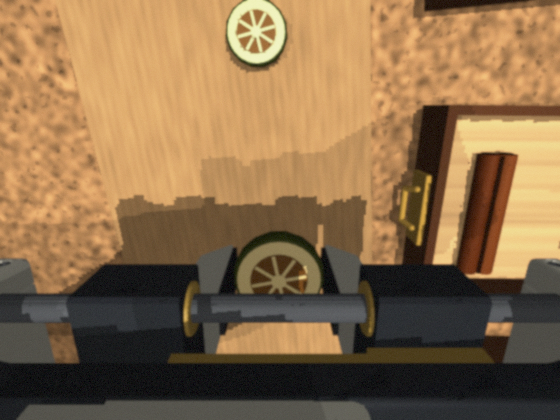

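The large citrus is held level between the fingers (280,275).

Call:
carry_out --claw '[3,3,3,3,3,3,3,3,3,3]' --delta_pos '[[1.4,1.4,-1],[3,3,-0.8],[3.3,3.3,0],[3.3,3.3,0],[3.3,3.3,0],[3.3,3.3,0],[2.6,2.6,0],[1.2,1.2,0],[0,0,0],[0,0,0]]' --angular '[[0,0,0],[0,0,0],[0,0,0],[0,0,0],[0,0,0],[0,0,0],[0,0,0],[0,0,0],[0,0,-0.08],[0,0,0]]'

```text
clock: 20.2
position: [0.6853, 0.1933, 0.0945]
ee_rot: [-2.221, -2.221, 0.001]
force: [-0.2, -0.3, -1.7]
width: 0.486
gripper_force: 15.0
```

Run:
```python
from h import *
go(.688,.194,.013,90)
```

```text
20.2 pos [0.6853 0.1933 0.0945] w 4.47 turn [-0.001 -0.     0.   ] before [0.07 0.28 8.14] after [0.07 0.27 8.15]
```

Call:
carry_out --claw '[3,3,3,3,3,3,3,5.6,5.6,5.6,5.6,5.6,5.6,5.6,5.6,5.6]' --delta_pos '[[0.1,-0.5,1.5],[0,0,2.2],[0,0,2],[0,0,1.2],[0,0,0.8],[0,0,0.4],[0,0,0],[0,0,0],[0,0,0],[0,0,0],[0,0,0],[0,0,0],[0,0,-1.5],[0,0,-3],[0,0,-3],[0,0,-1.5]]' --angular '[[0,0,0],[0,0,0],[0,0,0],[0,0,0],[0,0,0],[0,0,0],[0,0,0],[0,0,0],[0,0,0],[0,0,0],[0,0,0],[0,0,0],[0,0,0],[0,0,0],[0,0,0],[0,0,0]]'

```text
clock: 21.8
position: [0.682, 0.1947, 0.1078]
ee_rot: [2.223, 2.218, 0.007]
force: [0.0, -0.2, 1.0]
width: 0.611
gripper_force: 0.0
```

Run:
```python
from h import *
p=arm.get_image("wrist"); save(p,"w8",1)
for d in arm.trace("large_citrus",p)[:3]: print(round(d["conf"],2),axis(p,d["region"],.027))
go(.453,.118,.1,90)
```

```text
0.91 (array([0.68001782, 0.19458883]), np.float64(1.5495674916418163), array([0.04549759, 0.04709845]))
21.9 pos [0.6822 0.1946 0.1072] w 5.6 turn [ 0.005 -0.002 -0.002] before [ -7.72 -22.91   0.59] after [ -7.66 -22.92   0.72]
```

View pics/w8.png

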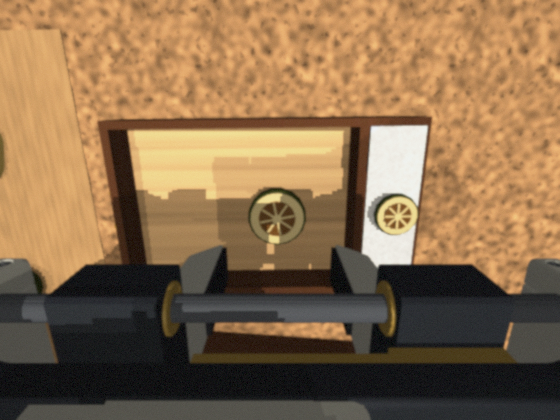

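The large citrus lies flat, cut face up, in the citrus drawer (277,216). Next is the small citrus.

Call:
carry_out --claw '[6,6,6,7,7,7,7,7,7]' --delta_pos '[[-0.5,-1.4,0],[-1.2,-3.5,0],[-1.3,-4,0],[-1.3,-4,0],[-1.3,-4,0.3],[-1.2,-3.5,0.2],[-0.6,-2,0.2],[-0.3,-0.5,0],[0,0,0]]' --angular '[[0,0,0],[0,0,0],[0,0,0],[0,0,0],[0,0,0],[0,0,0],[0,0,0],[0,0,0],[0,0,0]]'

```text
clock: 22.8
position: [0.451, 0.1168, 0.0965]
ee_rot: [-2.224, -2.219, 0.001]
force: [0.8, 0.5, 0.4]
width: 0.761
gripper_force: 0.0
```

Run:
```python
from h import *
p=arm.get_image("wrist")
for d in arm.trace("small_citrus",p)[:3]:
    m,a,w=axis(p,d["region"],.018); print(round(d["conf"],2),m,w); go(*m,.005,90)
```

```text
0.78 [0.44973186 0.12335834] [0.03771407 0.03851029]
22.9 pos [0.4526 0.1177 0.0967] w 6.96 turn [ 0.001 -0.001 -0.002] before [ 0.56 -0.29  9.17] after [ 0.57 -0.29  9.17]
0.24 [0.43230034 0.24230877] [0.04801633 0.0637805 ]
22.9 pos [0.4526 0.1177 0.0967] w 6.96 turn [ 0.001 -0.001 -0.002] before [12.46 -2.07  9.18] after [12.47 -2.03  9.17]
```

Call:
carry_out --claw '[7,7,7,7,7,7,2.5,2.5,2.5,2.5,2.5,2.5,2.5,2.5,2.5,2.5,2.5]' --delta_pos '[[0.4,-0.2,1.5],[0,0,2.5],[0,0,2.5],[0,0,1.6],[0,0,1],[0,0,0],[0,0,0],[0,0,0],[0,0,0],[0,0,0],[0,0,0],[0,0,0],[0,0,0],[0,0,0],[0,0,-1],[0,0,-3],[0,0,-4]]' --angular '[[0,0,0],[0,0,0],[0,0,0],[0,0,0],[0,0,0],[0,0,0],[0,0,0],[0,0,0],[0,0,0],[0,0,0],[0,0,0],[0,0,0],[0,0,0],[0,0,0],[0,0,0],[0,0,0],[0,0,0]]'

```text
clock: 24.6
position: [0.4479, 0.121, 0.0859]
ee_rot: [-2.222, -2.218, 0.005]
force: [2.4, 0.1, 0.5]
width: 0.402
gripper_force: 15.0
```

Run:
```python
from h import *
go(.610,.194,.1,90)
```

```text
24.6 pos [0.4479 0.121  0.0859] w 3.69 turn [-0.004  0.001 -0.001] before [ 7.32 16.19 -1.48] after [ 7.3  16.21 -1.41]
```

Call:
carry_out --claw '[2.5,2.5,2.5,2.5,2.5,2.5,2.5,2.5,2.5]' --delta_pos '[[0.6,1,-0.8],[1.4,2.4,-0.4],[1.9,3,0],[1.9,3,0],[1.9,3,0],[1.6,2.6,0],[0.8,1.4,0],[0,0,0],[0,0,0]]' --angular '[[0,0,0],[0,0,0],[0,0,0],[0,0,0],[0,0,0],[0,0,0],[0,0,0],[0,0,0],[0,0,0]]'

```text
clock: 25.5
position: [0.6128, 0.2217, 0.0976]
ee_rot: [-2.223, -2.219, 0.002]
force: [-0.1, 0.9, 1.1]
width: 0.4
gripper_force: 15.0
```

Run:
```python
from h import *
go(.612,.222,.013,90)
```

```text
25.5 pos [0.6128 0.2217 0.0976] w 3.67 turn [-0.001  0.    -0.002] before [ 0.03 -0.07  8.46] after [ 0.03 -0.08  8.46]
```

Call:
carry_out --claw '[2.5,2.5,2.5,2.5,2.5,2.5,2.5,4.8,4.8,4.8,4.8,4.8,4.8,4.8,4.8,4.8]' --delta_pos '[[0,0,1.5],[0,0,2.2],[0,0,2],[0,0,1.4],[0,0,0.8],[0,0,0.5],[0,0,0],[0,0,0],[0,0,0],[0,0,0],[0,0,0],[0,0,0],[0,0,-1.5],[0,0,-3],[0,0,-3],[0,0,-2.5]]' --angular '[[0,0,0],[0,0,0],[0,0,0],[0,0,0],[0,0,0],[0,0,0],[0,0,0],[0,0,0],[0,0,0],[0,0,0],[0,0,0],[0,0,0],[0,0,0],[0,0,0],[0,0,0],[0,0,0]]'

```text
clock: 27.1
position: [0.614, 0.2224, 0.1166]
ee_rot: [2.223, 2.219, 0.003]
force: [0.3, 0.3, -0.6]
width: 0.526
gripper_force: 0.0
```

Run:
```python
from h import *
p=arm.get_image("wrist"); save(p,"w9",1)
for n in ("large_citrus","small_citrus"):
  for d in arm.trace(n,p)[:2]: print(n,round(d["conf"],2),axis(p,d["region"],.024))
go(.435,.240,.12,172)
```

```text
large_citrus 0.75 (array([0.68174875, 0.19785914]), np.float64(2.60165566102119), array([0.03567572, 0.05160538]))
small_citrus 0.86 (array([0.61287251, 0.2242    ]), np.float64(1.4126857989198696), array([0.03691083, 0.03890311]))
27.2 pos [0.6149 0.2228 0.1168] w 4.8 turn [ 0.005  0.002 -1.433] before [  1.68 -17.99  -0.39] after [18.06 -0.8  -0.32]
```

View pics/w9.png

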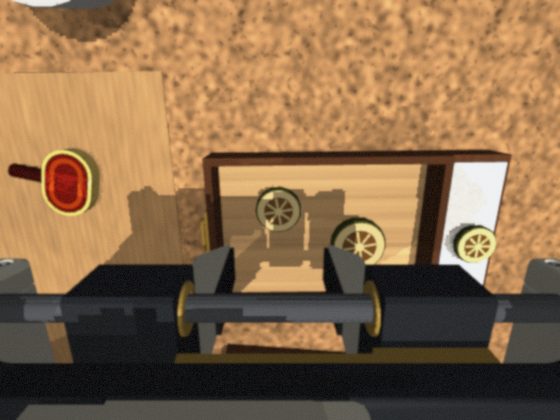

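Both citrus halves lie flat and apart in their drawer (278,208) and (358,243). Now the mushroom, last.

Call:
carry_out --claw '[5,5,6,7,8,9,9,9,9,9,9,9,9,9,9,9,9]' --delta_pos '[[0.1,-1.4,0],[0.3,-3.5,0],[0.4,-4,0],[0.4,-4,0],[0.3,-3.3,0],[0.2,-1.8,0],[0,0,0],[0,0,0],[0,0,0],[0,0,0],[0,0,0],[0,0,0],[0,0,0],[0,0,0],[0,0,0],[0,0,0],[0,0,0]]' --angular '[[0,0,0],[0,0,0],[0,0,0],[0,0,0],[0,0,0],[0,0,0],[0,0,-0.144],[0,0,-0.144],[0,0,-0.144],[0,0,-0.144],[0,0,-0.144],[0,0,-0.144],[0,0,-0.144],[0,0,-0.144],[0,0,-0.144],[0,0,-0.144],[0,0,0]]'

```text
clock: 28.95
position: [0.4333, 0.2389, 0.1132]
ee_rot: [-0.205, -3.134, 0.001]
force: [0.1, 0.2, -0.5]
width: 0.983
gripper_force: 0.0
```

Run:
```python
from h import *
p=arm.get_image("wrist"); save(p,"w10",1)
for d in arm.trace("mushroom",p)[:2]:
    k=cv2.morphologyEx(d["region"].astype("u1"),cv2.MORPH_OPEN,cv2.getStructuringElement(2,(51,51)))>0
    st=d["region"]&~k; m,a,w=axis(p,k,.013); ms=axis(p,st,.012)[0]
    print(round(d["conf"],2),d["centre"],m,np.degrees(a),w,"stem heading",np.degrees(np.arctan2(*(m-ms)[::-1]))); go(*m,.005,172)
for d in arm.place_of("mushroom",p)[:2]: print(d,ray(p,d["centre"],0))
```

```text
0.65 [0.5114, 0.496] [0.4346724  0.24556185] -148.99501496719523 [0.04392868 0.04561518] stem heading 1.96663811271966
29.1 pos [0.4334 0.2391 0.1134] w 9.0 turn [-0.    -0.001  0.002] before [-0.05  0.67 10.84] after [-0.04  0.66 10.84]
{'centre': [0.5054, 0.4981], 'conf': 0.65} [0.43756459 0.24241412 0.        ]
```

View pics/w10.png

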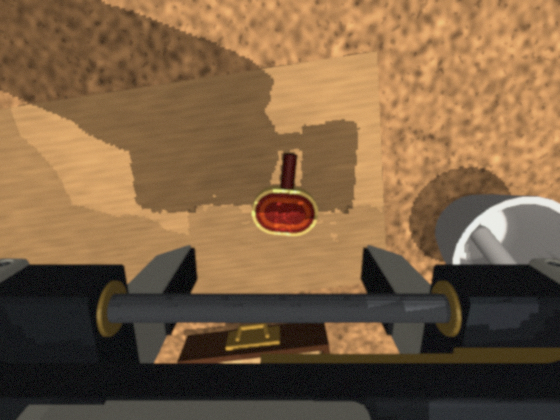

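The mushroom cap is at (285,212) between the fingers, with its stem pointing up and about 5° to the right. The mortar at (510,240) is clear.

Run:
```python
from h import *
p=arm.get_image("wrist"); m=ray(p,(285/560,212/420),.014); s=ray(p,(290/560,156/420),.012)
print(m,np.degrees(np.arctan2(s[1]-m[1],s[0]-m[0]))); go(m[0],m[1],.005,167)
```

```text
[0.43620346 0.24442294 0.014     ] 167.52897236414077
29.1 pos [0.4335 0.2392 0.1136] w 8.98 turn [-0.    -0.     0.091] before [-0.2   0.55 10.86] after [-0.14  0.57 10.86]
```

Call:
carry_out --claw '[9,9,9,9,9,9,9,4,4,4,4,4,4,4,4,4,4,4]' --delta_pos '[[-0.2,0.5,1.5],[0,0,2.5],[0,0,2.5],[0,0,2],[0,0,1.4],[0,0,0.9],[0,0,0],[0,0,0],[0,0,0],[0,0,0],[0,0,0],[0,0,0],[0,0,0],[0,0,0],[0,0,0],[0,0,-1],[0,0,-3],[0,0,-4]]' --angular '[[0,0,0.09],[0,0,0],[0,0,0],[0,0,0],[0,0,0],[0,0,0],[0,0,0],[0,0,0],[0,0,0],[0,0,0],[0,0,0],[0,0,0],[0,0,0],[0,0,0],[0,0,0],[0,0,0],[0,0,0],[0,0,0]]'

```text
clock: 30.95
position: [0.435, 0.2434, 0.0858]
ee_rot: [-0.348, -3.119, 0.003]
force: [0.9, -0.3, -0.8]
width: 0.603
gripper_force: 15.0
```

Run:
```python
from h import *
p=arm.get_image("wrist"); save(p,"w11",1)
go(.646,-.185,.12,84)
```

```text
31.0 pos [0.4374 0.2462 0.0922] w 5.53 turn [ 0.005 -0.     1.454] before [-29.83 -37.47  -2.83] after [-40.7   25.25  -2.78]
```

View pics/w11.png

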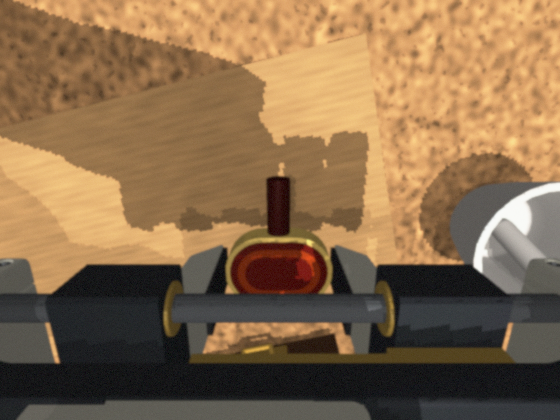

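The mushroom is held level across the cap (280,268), stem towards tool +x. It will be set down with the stem towards world +y.

Call:
carry_out --claw '[4,4,4,4,4,4,4,4,4,4,4]' --delta_pos '[[0,0,-1.5],[0,0,-1.5],[0,0,0],[0,0,0],[0,0,0],[0,0,0],[0,0,0],[0,0,0],[0,0,0],[0,0,0],[0,0,0]]' --angular '[[0,0,0.145],[0,0,0.145],[0,0,0.145],[0,0,0.145],[0,0,0.145],[0,0,0.145],[0,0,0.145],[0,0,0.145],[0,0,0.145],[0,0,0.145],[0,0,0]]'

```text
clock: 32.1
position: [0.4361, 0.2443, 0.1162]
ee_rot: [-2.334, -2.103, -0.0]
force: [0.5, 0.2, -0.2]
width: 0.6
gripper_force: 15.0
```

Call:
carry_out --claw '[4,4,4,4,4,4,4,4,4,4,4,4,4,4,4,4]' --delta_pos '[[-1.4,0.8,0],[-2.5,1.5,0],[-3.3,2,0],[-3.3,2,0],[-3.3,2,0],[-3.3,2,0],[-3.3,2,0],[-3.3,2,0],[-3.3,2,0],[-3.3,2,0],[-3.3,2,0],[-3.3,2,0],[-3.3,2,0],[-2,1,0],[-0.5,0.2,0],[0,0,0]]' --angular '[[0,0,0],[0,0,0],[0,0,0],[0,0,0],[0,0,0],[0,0,0],[0,0,0],[0,0,0],[0,0,0],[0,0,0],[0,0,0],[0,0,0],[0,0,0],[0,0,0],[0,0,0],[0,0,0]]'

```text
clock: 33.7
position: [0.6461, -0.2073, 0.1154]
ee_rot: [-2.33, -2.106, 0.0]
force: [-0.5, 0.4, 0.2]
width: 0.599
gripper_force: 15.0
```

Run:
```python
from h import *
p=arm.get_image("wrist"); save(p,"w12",1)
go(.646,-.212,.011,84)
```

```text
33.8 pos [ 0.6461 -0.2057  0.1156] w 5.53 turn [-0.001 -0.001  0.005] before [-0.64  0.06 10.46] after [-0.63  0.05 10.46]
```

View pics/w12.png

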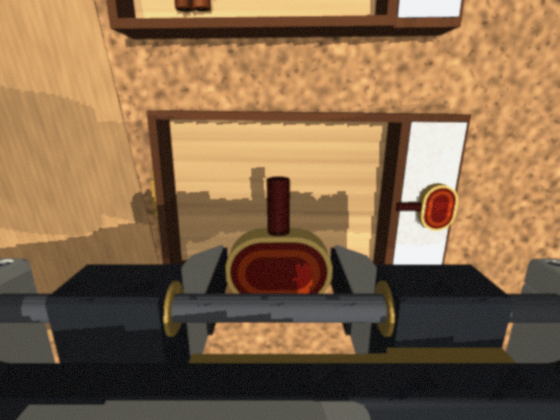

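The mushroom (280,268) is centred over its drawer. Lowering and releasing it.

Call:
carry_out --claw '[4,4,4,4,4,4,4,4,6.6,6.6,6.6,6.6,6.6,6.6,6.6,6.6,6.6,6.6]' --delta_pos '[[-0.5,0,1.5],[0,0,2.5],[0,0,2.5],[0,0,1.8],[0,0,1.2],[0,0,0.6],[0,0,0.3],[0,0,0],[0,0,0],[0,0,0],[0,0,0],[0,0,0],[0,0,0],[0,0,-1.5],[0,0,-3],[0,0,-4],[0,0,-4],[0,0,-3]]' --angular '[[0,0,0],[0,0,0],[0,0,0],[0,0,0],[0,0,0],[0,0,0],[0,0,0],[0,0,0],[0,0,0],[0,0,0],[0,0,0],[0,0,0],[0,0,0],[0,0,0],[0,0,0],[0,0,0],[0,0,0],[0,0,0]]'

```text
clock: 35.55
position: [0.6468, -0.2116, 0.1709]
ee_rot: [2.33, 2.104, 0.003]
force: [1.0, 0.2, 0.6]
width: 0.723
gripper_force: 0.0
```

Run:
```python
from h import *
p=arm.get_image("wrist"); q=arm.get_image("scene")
a=p["frame"][:,:,::-1]; b=q["frame"][:,:,::-1]
cv2.imwrite("pics/c13.png",np.hstack([cv2.resize(a,(400,300)),cv2.resize(b[150:340,140:420],(400,300))]))
for d in arm.trace("mushroom",p)[:2]: print(d["conf"],axis(p,d["region"],.02))
```

```text
0.81 (array([ 0.6461267 , -0.20615953]), np.float64(1.4640189648947994), array([0.05289481, 0.06544948]))
```

View pics/c13.png

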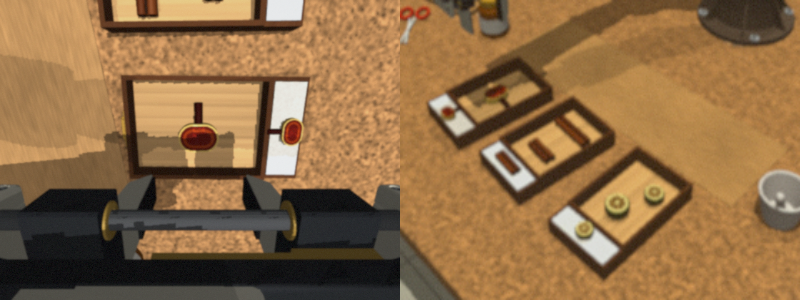

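All five pieces lie flat in the right drawers: mushroom at (198,135) in the wrist view, barks and citrus halves in the scene view. The mortar and the jar have not moved.

```bash
python3 -c "
from cell import arm
print(arm.sign_off())"
```

```text
the job is handed in; nothing more can be done
None
```

The job is handed in at about 36 s: the camera views show all five pieces lying flat, right way up and apart in their matching drawers, with the mortar and jar where they stood; the judge's verdict was not shown.

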